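Unstack the weld blanks into their jig nests

TASK

The four metal blanks for the next bracket stand in a stack on a wooden board on the welding table. Take the stack apart and lay each blank flat in the jig nest of its own shape: the narrow bar, the ring, the square block and the broad base plate, each inside the low lip of its pocket with no edge on the lip. Set them down, do not drop them or let any fall off the stack.

Things in the scene. Friction and masses are not known exactly. Their poses are not given: they have to be found in the camera images.
- bar_blank: Narrow bar of dark hot-rolled steel, 26 mm (its x) by 100 mm (its y) by 25 mm high (z), about 0.5 kg. At the start it is the top of the stack: it lies across the ring and the square, lengthwise along the stack, its underside 60 mm above the table. Origin: centre of its underside, z up.
- ring_blank: Thick bright steel ring lying flat, 54 mm outside diameter, 24 mm hole, 25 mm high, about 0.33 kg. At the start it lies on one end of the base plate, beside the square (which end varies; centres 38 mm from the plate's centre, a gap of about 26 mm between the two) and partly under the bar, its underside 35 mm above the table. Origin: centre of its underside, z up.
- square_blank: Square bright steel block, 46 mm by 46 mm by 25 mm high, about 0.4 kg. At the start it lies on the other end of the base plate, sides nearly parallel to the plate's, partly under the bar, its underside 35 mm above the table. Origin: centre of its underside, z up.
- base_plate: Broad plate of dull grey cast aluminium, 60 mm (its x) by 130 mm (its y) by 25 mm high (z), about 0.5 kg. At the start it is the bottom of the stack and lies on a flat wooden board 10 mm high (84 by 154 mm), so its underside is 10 mm above the table. Origin: centre of its underside, z up.
- bar_nest: Nest of the narrow bar: plywood rectangle with a low grey lip round a long narrow pocket 44 mm (its x) by 118 mm (its y); 60 by 134 mm outside. The floor of its pocket is 6 mm above the table; the lip stands 4 mm higher (top 10 mm above the table), is 8 mm wide and leaves 9 mm of play all round the blank. Fixed to the table. Origin: centre of its underside, at table height, below the pocket's centre, z up.
- ring_nest: Nest of the ring: round plywood disc with a low grey lip round a circular pocket 72 mm in diameter; 88 mm outside. The floor of its pocket is 6 mm above the table; the lip stands 4 mm higher (top 10 mm above the table), is 8 mm wide and leaves 9 mm of play all round the blank. Fixed to the table. Origin: centre of its underside, at table height, below the pocket's centre, z up.
- square_nest: Nest of the square block: square of plywood with a low grey lip round a pocket 64 by 64 mm; 80 by 80 mm outside. The floor of its pocket is 6 mm above the table; the lip stands 4 mm higher (top 10 mm above the table), is 8 mm wide and leaves 9 mm of play all round the blank. Fixed to the table. Origin: centre of its underside, at table height, below the pocket's centre, z up; sides along x and y.
- plate_nest: Nest of the base plate, the largest: plywood rectangle with a low grey lip round a pocket 78 mm (its x) by 148 mm (its y); 94 by 164 mm outside. The floor of its pocket is 6 mm above the table; the lip stands 4 mm higher (top 10 mm above the table), is 8 mm wide and leaves 9 mm of play all round the blank. Fixed to the table. Origin: centre of its underside, at table height, below the pocket's centre, z up.
Mind the look-alikes: they are no part of the job. Leave any green or turquoise look-alike of the ring_blank alone. What is shaped like the bar_blank but blue or pink is not meant.

How it is judged:
By the outcome, as a careful person would: the job done as asked, in the order asked, and still so for the second after the job is handed in, with the robot touching nothing.
It also fails if it takes over 109 s, if anything falls off the work surface, if the arm or the gripper's body presses on something with over 40 N, if the wrist force passes 120 N, or if a joint passes its speed limit or range.

ROBOT

A 6-joint arm with a two-finger parallel gripper is mounted at the origin on the work surface. World frame = base frame: x ahead of the robot, y to its left, z up, the work surface at z = 0. Lengths are in mm, angles in rad, forces in N, time in s.
With the tool pointing down it reaches from about 275 to 1000 mm from the base axis. Payload 8.4 kg.
Tool frame: the origin (TCP) lies at the very end of the fingers, on their centre line; the grasp point (between the pads) lies 19 mm behind it; x points along the fingers, y is the direction in which the jaws open and shut, and the axes are right-handed (so a half turn about x gives the same grasp; the last joint's range is limited). The gripper opens to 85 mm and grips with 20 to 120 N. Pads are 22 mm wide; open, the fingers measure 114 mm over their backs; the gripper's body (76 mm by 85 mm) begins 54 mm behind the grasp point. The pads swing forward as they close: fully open they stand 13 mm farther back than shut.
Start: joints at [-1.271, 0.353, 1.633, -0, 1.155, -0.002], TCP at [185.773, -596.755, 231.281] pointing down, gripper open.
Joint ranges: [-2.63, 2.63], [-0.92, 2.1], [0.06, 2.66], [-1.3, 4.44], [0, 2.69], [-3.02, 3.02]. Speed limits (rad/s): [2.22, 2.22, 2.79, 3.14, 3.14, 3.14].

INTERFACE

Orientations are given as [roll, pitch, yaw] about the fixed x, y, z axes, in that order (R = Rz(yaw) Ry(pitch) Rx(roll)).
In Python, from rig import r, grab_frame, camera_params, sign_off gives the robot as it stands.
- The arm moves only by the tool drive_tool, never from a script. Its argument "rows" is one flat list of numbers, 7 for each row, row after row: the shift along the tool's x, y, z in mm, then the turn, a rotation vector about the tool's x, y, z in degrees, then the opening in per cent of the stroke, from 0 (shut) to 100 (fully open). In form: [x, y, z, rx, ry, rz, fingers, x, y, z, rx, ry, rz, fingers, ...]. A call has 1 to 10 rows; each row is the pose to reach, as a shift and turn from the pose measured when the call began, along the tool's axes at that moment; what a row does not reach only later rows make up. A row lasts 1/8 s, in which the tool goes at most 62.5 mm and 10.7 degrees, less where a joint would pass 70% of its speed; a pose out of reach is approached as far as the arm can. A call with a gripper value outside its range is refused whole. The fingers move at their own pace and stop on an object; "newtons" is the grip in N (left out, the last holds). Time passes only in rows, so rows that repeat a pose let the fingers close. It gives the time, the measured TCP pose, the force and the opening at its end, in the units of the state.
- r.sense(): the state, without advancing time (a new reading comes with each control period).
- grab_frame(name): name is "scene" or "top" or "wrist"; returns the picture (400x640x3 uint8, red, green, blue); there is no depth.
- camera_params(name): a dict with "vertical_fov" (degrees; the focal length in pixels is half the picture's height over the tangent of half this angle, whatever the lens; pixels are square), "cx", "cy" (the principal point, pixels), "pose" (4x4, takes a point from camera to world coordinates); the wrist camera has in their place "tool_from_camera" (4x4, takes a point from camera to tool coordinates, whose origin is the TCP and whose axes are the tool frame's). Camera axes: x right, y down, z forward; pixel columns grow to the right and rows downward; lengths in mm; the calibration is good to about 2 mm. A picture is of the moment at which its call begins: read the wrist's pose just before it. camera_params takes no time and is no camera call.
- sign_off(): hands the job in, once; it reports no verdict.
The state is a dict: "clock": time; "qpos": joint angles; "qvel": joint speeds; "joint_efforts": joint torques, N m; "eef_pos": TCP position; "tcp_rot": TCP orientation; "contact_force": force on the tool from outside, world axes, zero at the start; "wrist_torque": the same for the moment, N m; "opening": opening from 0.0 (shut) to 1.0 (fully open).
Only numpy, scipy, OpenCV 4.12 (cv2) and the standard library are available. Lean on these libraries where they do the work, as an engineer would, in place of code of your own. Each camera call takes 0.05 s, during which the arm holds its last target.

## Working session

There is one attempt and no reset: what is moved stays moved. The work goes in short steps, Python scripts to look and compute and a tool call to move; the robot and the scene stay as the last step left them, time stands still between calls to the robot, and variables do not carry over. Pictures are saved under pics/ and viewed, and the job is handed in when it is done.

Besides the shell and the picture viewer there is one more tool, called after "Emit:" as name(argument=value, ...) on one line, values as JSON. drive_tool: Moves the arm, as the interface text tells. Its arguments: {"type":"object","properties":{"rows":{"type":"array","items":{"type":"number"}},"newtons":{"type":"number"}},"required":["rows"]}

```bash
mkdir -p pics; ls
python3 - <<'E'
from rig import r, grab_frame, camera_params
import cv2
print(r.sense())
for n in ("scene","top","wrist"):
    cv2.imwrite(f"pics/{n}0.png",grab_frame(n)[:,:,::-1]); print(n,camera_params(n))
E
```

```text
pics
{'clock': 0.0, 'qpos': array([-1.27140808e+00,  3.53605539e-01,  1.63415226e+00, -1.41502598e-05,
        1.15518794e+00, -2.36820388e-03]), 'qvel': array([-0.00090058, -0.00091491,  0.00092929,  0.00158699, -0.00015382,
        0.00089099]), 'joint_efforts': array([-2.93972858e-03, -6.05258131e+01, -3.42070270e+01, -2.01999760e-04,
        9.50241432e-03,  2.65224941e-05]), 'eef_pos': array([ 185.62171337, -596.29656188,  230.58053117]), 'tcp_rot': array([-1.56360308,  1.56944317,  1.87975175]), 'contact_force': array([-0.47122316, -0.20666795,  0.05260314]), 'wrist_torque': array([0.01915611, 0.00999676, 0.01645115]), 'opening': 0.9994416173025893}
scene {'vertical_fov': 57.094399204274964, 'cx': 317.1051863290418, 'cy': 198.8510640471227, 'pose': array([[ 6.82804137e-02,  6.67461080e-01, -7.41507580e-01,
         1.08927663e+03],
       [ 9.97660767e-01, -4.81266723e-02,  4.85470550e-02,
        -4.88649479e+01],
       [-3.28302257e-03, -7.43087834e-01, -6.69185843e-01,
         5.61074786e+02],
       [ 0.00000000e+00,  0.00000000e+00,  0.00000000e+00,
         1.00000000e+
[... 203 characters left out ...]
99310519e-01,  9.93406359e-03, -3.57743032e-02,
         2.10216143e+01],
       [ 3.32628487e-02, -1.88520275e-01, -9.81505827e-01,
         1.04952957e+03],
       [ 0.00000000e+00,  0.00000000e+00,  0.00000000e+00,
         1.00000000e+00]])}
wrist {'vertical_fov': 62.86094935969415, 'cx': 321.3254063251014, 'cy': 200.42866143328797, 'tool_from_camera': array([[-7.04240072e-04, -2.94111720e-01,  9.55770789e-01,
        -1.43117803e+02],
       [ 9.99999632e-01, -6.75942046e-04,  5.28826933e-04,
         4.16524366e-01],
       [ 4.90511464e-04,  9.55770809e-01,  2.94112088e-01,
        -7.36714829e+01],
       [ 0.00000000e+00,  0.00000000e+00,  0.00000000e+00,
         1.00000000e+00]])}
```

View pics/scene0.png

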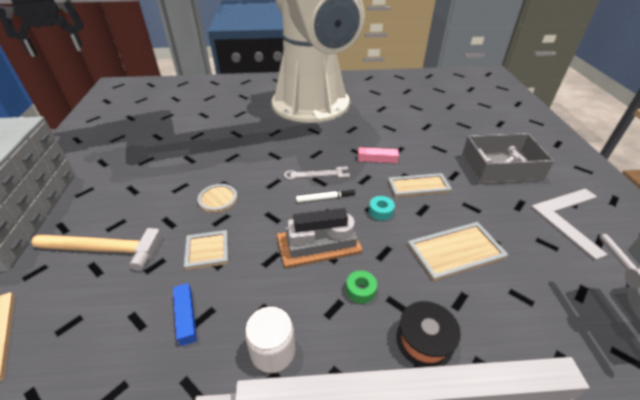

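View pics/top0.png

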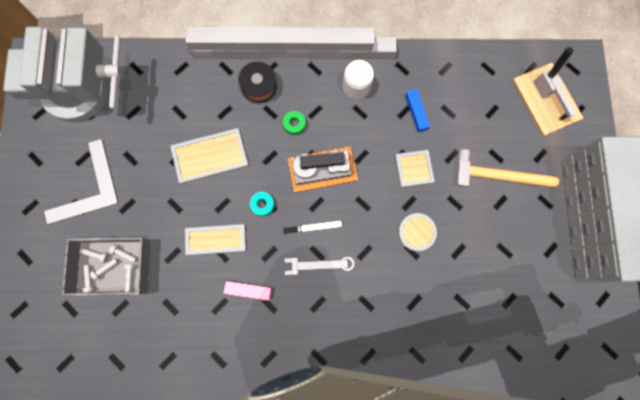

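View pics/wrist0.png

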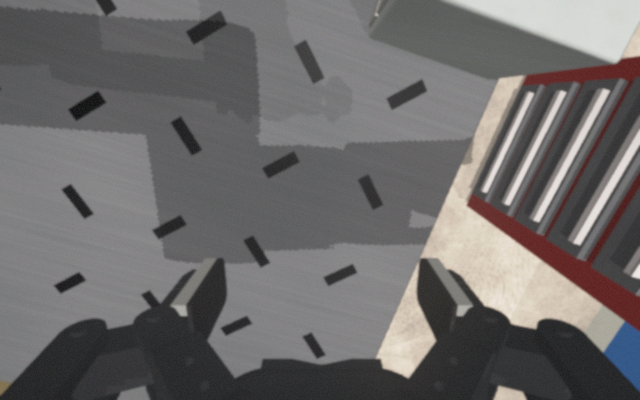

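```bash
cat > h.py <<'E'
import numpy as np, cv2
from rig import r, grab_frame, camera_params
from scipy.spatial.transform import Rotation as R
def tool():
    s=r.sense(); T=np.eye(4); T[:3,:3]=R.from_euler('xyz',s['tcp_rot']).as_matrix(); T[:3,3]=s['eef_pos']; return T
def cam(n,T=None):
    c=camera_params(n); f=200/np.tan(np.radians(c['vertical_fov'])/2)
    P=c['pose'] if n!='wrist' else (tool() if T is None else T)@c['tool_from_camera']
    return f,c['cx'],c['cy'],P
def ray(n,uv,z,C=None):
    f,cx,cy,P=C or cam(n); uv=np.atleast_2d(uv).astype(float)
    d=np.c_[(uv[:,0]-cx)/f,(uv[:,1]-cy)/f,np.ones(len(uv))]@P[:3,:3].T
    return P[:3,3]+d*((z-P[2,3])/d[:,2])[:,None]
def proj(n,X,C=None):
    f,cx,cy,P=C or cam(n); q=(np.atleast_2d(X)-P[:3,3])@P[:3,:3]
    return np.c_[f*q[:,0]/q[:,2]+cx,f*q[:,1]/q[:,2]+cy]
def save(im,name,crop=None,k=1):
    if crop: x0,y0,x1,y1=crop; im=im[y0:y1,x0:x1]
    im=cv2.resize(im,None,fx=k,fy=k,interpolation=cv2.INTER_CUBIC); cv2.imwrite('pics/'+name,im[:,:,::-1])
E
python3 - <<'E'
from h import *
im=cv2.imread('pics/top0.png')[:,:,::-1]
save(im,'topc.png',(160,100,460,270),2.6)
hsv=cv2.cvtColor(im,cv2.COLOR_RGB2HSV)
m=((hsv[...,0]>10)&(hsv[...,0]<28)&(hsv[...,1]>60)&(hsv[...,2]>140)).astype(np.uint8)
n,l,st,ce=cv2.connectedComponentsWithStats(m)
for i in range(1,n):
    if st[i,4]<250: continue
    ys,xs=np.nonzero(l==i); 
    w=ray('top',np.c_[xs,ys],6)[:,:2].astype(np.float32)
    print(st[i],ce[i].round(1),cv2.minAreaRect(w),w.mean(0))
m=((hsv[...,0]<14)&(hsv[...,1]>130)&(hsv[...,2]>100)).astype(np.uint8)
m[:, :280]=0;m[:,365:]=0
ys,xs=np.nonzero(m);w=ray('top',np.c_[xs,ys],10)[:,:2].astype(np.float32);print('board',cv2.minAreaRect(w))
E
```

```text
[ 513   63   71   73 2087] [544.4 102.6] ((780.306884765625, -580.6088256835938), (166.13400268554688, 120.35459899902344), 23.0400333404541) [ 769.62726 -572.6582 ]
[ 175  133   68   45 1923] [208.4 154.9] ((639.7567138671875, 254.17059326171875), (76.21131134033203, 147.11309814453125), 15.333045959472656) [639.42645 254.48326]
[287 146  72  47 819] [324.7 173.2] ((603.8438110351562, -15.745635986328125), (87.75155639648438, 157.79502868652344), 10.484160423278809) [592.41315  -21.295418]
[400 154  30  28 644] [414.6 167.6] ((604.4232788085938, -237.12367248535156), (61.77706527709961, 62.227657318115234), 7.382602214813232) [ 604.37134 -237.1718 ]
[ 470  165   90   23 1015] [514.4 176.1] ((581.2643432617188, -478.3734130859375), (217.84317016601562, 30.15985107421875), 81.84744262695312) [ 581.3292  -478.35788]
[403 217  30  30 704] [417.8 231.5] ((450.5968017578125, -235.77870178222656), (68.78204345703125, 68.05876922607422), 89.21827697753906) [ 450.3718 -236.3084]
[189 229  52  21 937] [214.3 239. ] ((439.12884521484375, 234.35968017578125), (42.12805938720703, 116.82794952392578), 3.4357974529266357) [439.07068 234.87431]
board ((602.0831298828125, -16.274429321289062), (84.19451904296875, 154.5297393798828), 10.487092971801758)
```

View pics/topc.png

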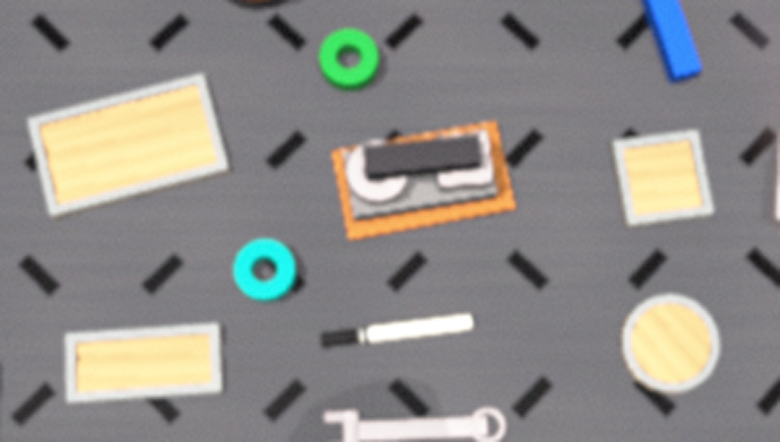

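```bash
cat >> h.py <<'E'
def down(yaw):  # yaw = world direction (deg) of tool y; tool x down
    a=np.radians(yaw); y=np.array([np.cos(a),np.sin(a),0]); x=np.array([0,0,-1.]); return np.c_[x,y,np.cross(x,y)]
def plan(p,yaw,T=None):
    T=tool() if T is None else T
    s=T[:3,:3].T@(np.array(p)-T[:3,3]); best=None
    for k in (0,180):
        rv=R.from_matrix(T[:3,:3].T@down(yaw+k)).as_rotvec(degrees=True)
        if best is None or np.linalg.norm(rv)<np.linalg.norm(best): best=rv
    print('shift',s.round(1),'turn',best.round(1),'dist',np.linalg.norm(s).round(),'rows',np.ceil(max(np.linalg.norm(s)/62.5,np.linalg.norm(best)/10.7)))
def show():
    s=r.sense(); T=tool(); print('t',round(s['clock'],2),'tcp',s['eef_pos'].round(1),'yaw',np.degrees(np.arctan2(T[1,1],T[0,1])).round(2),'down',T[:3,0].round(3),'F',s['contact_force'].round(1),'open',round(s['opening'],3),'q',s['qpos'].round(2))
E
python3 - <<'E'
from h import *
show(); print(tool().round(3)); plan([560,-16,260],10.5)
E
```

```text
t 0.15 tcp [ 185.6 -596.4  230.7] yaw -72.71 down [-0.     0.001 -1.   ] F [ 0.5  0.6 -0.6] open 0.999 q [-1.27  0.35  1.63 -0.    1.16 -0.  ]
[[-0.00000e+00  2.97000e-01 -9.55000e-01  1.85648e+02]
 [ 1.00000e-03 -9.55000e-01 -2.97000e-01 -5.96406e+02]
 [-1.00000e+00 -1.00000e-03  0.00000e+00  2.30723e+02]
 [ 0.00000e+00  0.00000e+00  0.00000e+00  1.00000e+00]]
shift [ -28.8 -442.9 -529.9] turn [-83.2  -0.    0.1] dist 691.0 rows 12.0
```

Emit:
drive_tool(rows=[-29,-150,-180,-25,0,0,100,-29,-443,-530,-83,0,0,100,-29,-443,-530,-83,0,0,100,-29,-443,-530,-83,0,0,100,-29,-443,-530,-83,0,0,100,-29,-443,-530,-83,0,0,100,-29,-443,-530,-83,0,0,100,-29,-443,-530,-83,0,0,100,-29,-443,-530,-83,0,0,100,-29,-443,-530,-83,0,0,100])

```text
clock: 1.4
eef_pos: [524.7, -70.1, 258.1]
tcp_rot: [2.979, 1.57, 1.588]
contact_force: [0.6, -0.7, 0.6]
opening: 0.995
```

Run:
```python
from h import *
show();  plan([590,-16,260],10.5)
```

```text
t 1.4 tcp [524.7 -70.1 258.1] yaw 10.3 down [-0.     0.001 -1.   ] F [ 0.6 -0.7  0.6] open 0.995 q [-0.14  0.18  1.81  0.    1.16 -0.32]
shift [ -1.9  73.9 -41.6] turn [-0.2 -0.  -0. ] dist 85.0 rows 2.0
```

Emit:
drive_tool(rows=[-2,74,-42,0,0,0,100,-2,74,-42,0,0,0,100,-2,74,-42,0,0,0,100])

```text
clock: 1.78
eef_pos: [590.7, -14.2, 259.5]
tcp_rot: [-2.716, 1.57, 2.179]
contact_force: [-0.2, -0.6, 0.5]
opening: 0.998
```

Run:
```python
from h import *
show(); T=tool(); np.save('T1.npy',T)
im=grab_frame('wrist'); save(im,'w1.png')
```

```text
t 1.77 tcp [590.7 -14.2 259.5] yaw 10.43 down [-0.001  0.001 -1.   ] F [-0.2 -0.6  0.5] open 0.998 q [-0.03  0.27  1.68  0.    1.19 -0.21]
```

View pics/w1.png

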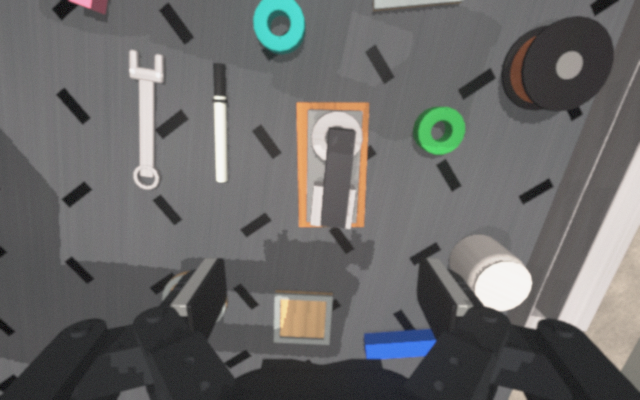

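Run:
```python
from h import *
im=cv2.imread('pics/w1.png')[:,:,::-1]; save(im,'w1c.png',(285,90,385,240),4)
```

```text
(no output)
```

View pics/w1c.png

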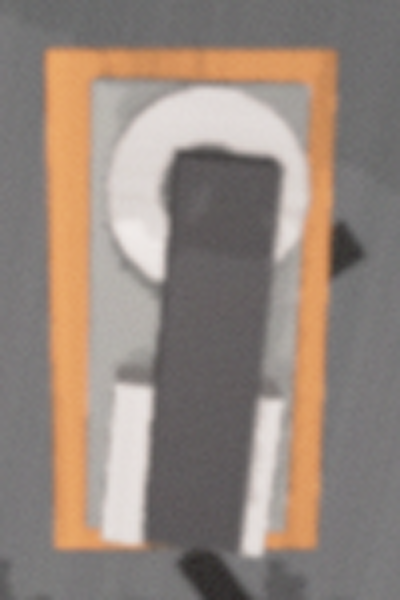

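Run:
```python
from h import *
im=cv2.imread('pics/w1.png')[:,:,::-1]; T=np.load('T1.npy'); C=cam('wrist',T)
hsv=cv2.cvtColor(im,cv2.COLOR_RGB2HSV); g=cv2.cvtColor(im,cv2.COLOR_RGB2GRAY)
def rect(m,z,lab,keep=True):
    n,l,st,_=cv2.connectedComponentsWithStats(m.astype(np.uint8)); i=1+st[1:,4].argmax()
    c=max(cv2.findContours((l==i).astype(np.uint8),cv2.RETR_EXTERNAL,cv2.CHAIN_APPROX_NONE)[0],key=len)[:,0]
    w=ray('wrist',c,z,C)[:,:2].astype(np.float32); print(lab,st[i],cv2.minAreaRect(w)); return c
roi=np.zeros(g.shape,bool); roi[95:235,290:378]=1
c=rect(roi&(hsv[...,0]<22)&(hsv[...,1]>90)&(hsv[...,2]>90),10,'board')
poly=np.zeros(g.shape,np.uint8); cv2.fillPoly(poly,[cv2.convexHull(c)],1)
print(g[150:225:12,300:368:4])
for t in (85,95,105): rect((poly>0)&(g<t),85,'bar%d'%t)
for t in (170,180,190):rect((poly>0)&(g>t)&(np.arange(400)[:,None]<175),60,'ring')
for t in (170,180,190):rect((poly>0)&(g>t)&(np.arange(400)[:,None]>178),60,'sqleft')
```

```text
board [ 296  102   73  125 2532] ((602.7199096679688, -16.34740447998047), (85.55545806884766, 152.6988525390625), 10.437783241271973)
[[180 173 173 166 228 233 228  90  89  86  88  91  87  99 217 163 171]
 [179 175 172 178 178 171 122  97  99  98  98  97  94 121 162 166 173]
 [180 172 174 176 177 174 119  98  97  96  96  96  95 146 170 158 169]
 [177 175 173 178 198 179  96  97  98  94  94  97  92 120 155 169 171]
 [171 171 170 189 223 223  91  95  95  92  92  94 150 223 168 168 156]
 [170 175 170 214 223 204  94  95  94  94  88  90 202 208 159 168 156]
 [172 178 168 225 224 171  92  89  86  90  88 102 222 176 157 165 129]]
bar85 [330 128  23   4  48] ((599.1849975585938, 35.39944839477539), (21.012115478515625, 2.6035730838775635), 1.1432249546051025)
bar95 [322 182  27  45 749] ((607.2252807617188, -39.0869140625), (23.0538272857666, 47.90036392211914), 4.495471000671387)
bar105 [ 322  127   33  100 2442] ((604.2305297851562, -12.695892333984375), (26.35903549194336, 101.27641296386719), 6.596659183502197)
ring [ 297  103   67   72 2193] ((591.9119262695312, 21.57888412475586), (68.21102142333984, 72.7401351928711), 10.425551414489746)
ring [ 309  112   54   48 1072] ((596.4564819335938, 27.48816680908203), (52.90568161010742, 45.96257400512695), 19.647977828979492)
ring [312 112  50  48 989] ((596.7402954101562, 27.767356872558594), (51.54554748535156, 45.25598907470703), 21.452472686767578)
sqleft [299 179  24  48 834] ((583.8776245117188, -49.93997573852539), (24.720247268676758, 54.076026916503906), 10.441548347473145)
sqleft [310 186  13  40 405] ((589.9732666015625, -52.23068618774414), (11.425935745239258, 45.67843246459961), 6.039217948913574)
sqleft [310 186  13  40 370] ((590.1006469726562, -52.23478698730469), (10.850251197814941, 45.355709075927734), 4.950336456298828)
```

Run:
```python
from h import *
plan([604.2,-12.7,67],6.6)
```

```text
shift [192.4  15.1   0.3] turn [ 3.8 -0.   0.1] dist 193.0 rows 4.0
```

Emit:
drive_tool(rows=[60,15,0,3.8,0,0,60,115,15,0,3.8,0,0,60,155,15,0,3.8,0,0,60,180,15,0,3.8,0,0,60,190,15,0,3.8,0,0,60,192,15,0,3.8,0,0,60,192,15,0,3.8,0,0,60], newtons=60)

```text
clock: 2.7
eef_pos: [604.7, -12.7, 68.6]
tcp_rot: [2.924, 1.57, 1.468]
contact_force: [0.5, -0.8, 0.6]
opening: 0.602
```

Run:
```python
from h import *
show(); T=tool();im=grab_frame('wrist'); save(im,'w2.png');plan([604.2,-12.7,67],6.6)
```

```text
t 2.7 tcp [604.7 -12.7  68.6] yaw 6.56 down [ 0.     0.001 -1.   ] F [ 0.5 -0.8  0.6] open 0.602 q [-0.02  0.52  1.8   0.    0.83 -0.14]
shift [ 1.7 -0.6  0. ] turn [-0. -0. -0.] dist 2.0 rows 1.0
```

View pics/w2.png

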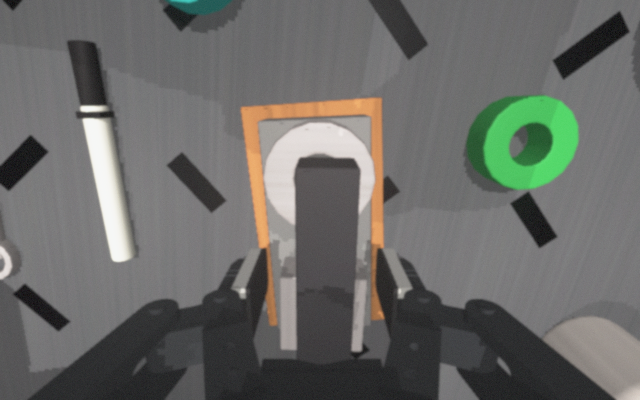

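Emit:
drive_tool(rows=[1,0,0,0,0,0,15,1,0,0,0,0,0,15,1,0,0,0,0,0,15,1,0,0,0,0,0,15,1,0,0,0,0,0,15], newtons=60)

```text
clock: 3.38
eef_pos: [605.8, -12.6, 68.9]
tcp_rot: [1.627, 1.568, 0.171]
contact_force: [-0.3, 0.5, 5.2]
opening: 0.291
```

Run:
```python
from h import *
show(); plan([439.1,234.6,100],3.4)
```

```text
t 3.38 tcp [605.8 -12.6  68.9] yaw 6.58 down [ 0.002  0.    -1.   ] F [-0.3  0.5  5.2] open 0.291 q [-0.02  0.52  1.8   0.    0.83 -0.14]
shift [ -31.4 -137.2 -264.7] turn [ 3.2 -0.  -0.1] dist 300.0 rows 5.0
```

Emit:
drive_tool(rows=[-8,0,0,0,0,0,15,-25,0,0,0,0,0,15,-50,0,0,0,0,0,15,-60,-25,-50,0.5,0,0,15,-60,-50,-100,1,0,0,15,-60,-75,-150,2,0,0,15,-60,-100,-200,3,0,0,15,-60,-127,-245,3.2,0,0,15,-60,-137,-264,3.2,0,0,15,-60,-137,-265,3.2,0,0,15])

```text
clock: 4.62
eef_pos: [438.4, 236.1, 129.4]
tcp_rot: [1.792, 1.568, 0.282]
contact_force: [0.3, 0.3, -5.1]
opening: 0.288
```

Run:
```python
from h import *
show(); T=tool();np.save('T3.npy',T);im=grab_frame('wrist'); save(im,'w3.png');save(grab_frame('top'),'t3.png',(160,100,460,270),2.6);plan([439.1,234.6,16],3.4)
```

```text
t 4.62 tcp [438.4 236.1 129.4] yaw 3.52 down [ 0.003  0.001 -1.   ] F [ 0.3  0.3 -5.1] open 0.288 q [ 0.49  0.29  2.   -0.    0.86  0.43]
shift [113.3  -0.9   0.4] turn [ 0.  -0.  -0.2] dist 113.0 rows 2.0
```

View pics/w3.png

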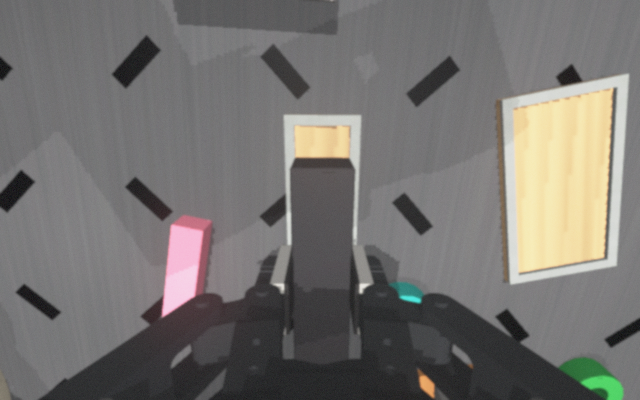

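View pics/t3.png

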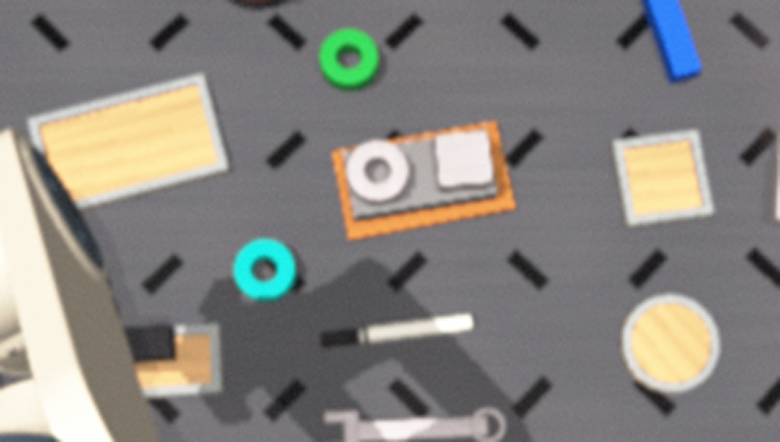

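Run:
```python
from h import *
T=np.load('T3.npy');C=cam('wrist',T)
L=np.linalg.inv(T)
def tl(X): return (np.c_[X,np.ones(len(X))]@L.T)[:,:3].round(1)
w=ray('wrist',[[284,115],[361,115],[504,100+0],[628,75]],10,C);print(w.round(1))
a=np.radians(3.4);u=np.array([-np.sin(a),np.cos(a)]);print('nest c from outer edge',w[:2,:2].mean(0)-67*u)
w=ray('wrist',[[291,159],[354,159]],120.5,C);print('bar bottom end',w.round(1),tl(w), 'c',w[:,:2].mean(0)-50*u)
w=ray('wrist',[[291,168],[354,168]],145.5,C);print('bar top end',w.round(1),tl(w), 'c',w[:,:2].mean(0)-50*u)
```

```text
[[404.7 297.1  10. ]
 [464.5 300.7  10. ]
 [573.  318.5  10. ]
 [662.2 341.9  10. ]]
nest c from outer edge [438.58082099 231.98754473]
bar bottom end [[420.2 282.7 120.5]
 [449.7 284.5 120.5]] [[  8.9 -15.3 -47.6]
 [  9.   14.2 -47.6]] c [437.92564757 233.67980764]
bar top end [[422.4 283.6 145.5]
 [447.2 285.1 145.5]] [[-16.1 -13.  -48.4]
 [-16.   11.8 -48.4]] c [437.74486709 234.43164461]
```

Emit:
drive_tool(rows=[30,0,1,0,0,0,15,65,0,1,0,0,0,15,90,0,1,0,0,0,15,104,0,1,0,0,0,15,109,0,1,0,0,0,15,111,0,1,0,0,0,15,111,0,1,0,0,0,15])

```text
clock: 5.6
eef_pos: [440.5, 234.3, 18.9]
tcp_rot: [1.774, 1.566, 0.263]
contact_force: [-0.4, 0.5, -4.2]
opening: 0.286
```

Run:
```python
from h import *
show(); save(grab_frame('wrist'),'w4.png')
```

```text
t 5.6 tcp [440.5 234.3  18.9] yaw 3.42 down [ 0.004  0.001 -1.   ] F [-0.4  0.5 -4.2] open 0.286 q [ 0.49  0.48  2.05 -0.    0.61  0.43]
```

View pics/w4.png

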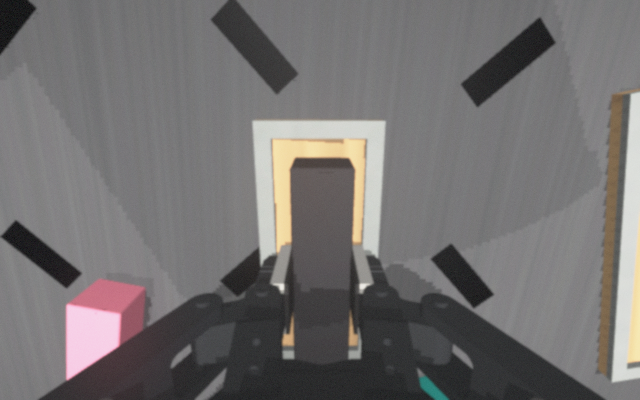

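Emit:
drive_tool(rows=[1,-1,0,0,0,0,15,2,-1,0,0,0,0,15,2.5,-1,0,0,0,0,15])

```text
clock: 6.02
eef_pos: [439.5, 234.3, 16.5]
tcp_rot: [1.783, 1.566, 0.272]
contact_force: [0.4, 0.3, -5.0]
opening: 0.289
```

Emit:
drive_tool(rows=[0.7,0,0,0,0,0,15,1.3,0,0,0,0,0,15,1.8,0,0,0,0,0,15])

```text
clock: 6.4
eef_pos: [439.5, 234.3, 14.9]
tcp_rot: [1.778, 1.566, 0.267]
contact_force: [-1.5, -1.2, 7.0]
opening: 0.289
```

Emit:
drive_tool(rows=[0,0,0,0,0,0,45,0,0,0,0,0,0,50,0,0,0,0,0,0,50,-20,0,0,0,0,0,60,-55,0,0,0,0,0,100,-110,0,0,0,0,0,100,-150,0,0,0,0,0,100,-150,0,0,0,0,0,100])

```text
clock: 7.4
eef_pos: [440.8, 235.2, 168.0]
tcp_rot: [1.904, 1.56, 0.393]
contact_force: [-0.1, -0.2, -0.3]
opening: 1.001
```

Run:
```python
from h import *
show(); T=tool();np.save('T5.npy',T);save(grab_frame('wrist'),'w5.png');plan([597,0,200],10.5)
```

```text
t 7.4 tcp [440.8 235.2 168. ] yaw 3.43 down [ 0.01   0.004 -1.   ] F [-0.1 -0.2 -0.3] open 1.001 q [ 0.49  0.23  1.97 -0.    0.94  0.43]
shift [-33.4 143.3 243.5] turn [-7.1 -0.1 -0.4] dist 284.0 rows 5.0
```

View pics/w5.png

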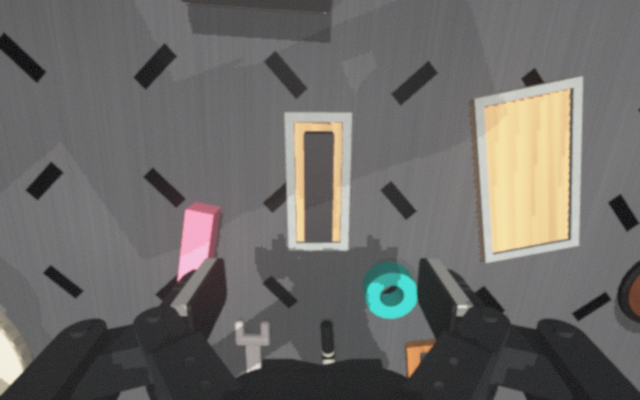

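Emit:
drive_tool(rows=[-10,30,50,-2,0,-0.4,100,-20,60,100,-4,0,-0.4,100,-33,90,153,-6,0,-0.4,100,-33,120,204,-7,0,-0.4,100,-33,140,238,-7,0,-0.4,100,-33,143,243,-7,0,-0.4,100,-33,143,243,-7,0,-0.4,100,-33,143,243,-7,0,-0.4,100])

```text
clock: 8.45
eef_pos: [595.7, 1.5, 198.9]
tcp_rot: [-2.82, 1.568, 2.076]
contact_force: [-0.3, -0.2, -0.3]
opening: 0.996
```

Run:
```python
from h import *
T=np.load('T5.npy');C=cam('wrist',T)
print('bar top',ray('wrist',[[304,132],[334,132],[303,242],[336,242]],31,C).round(1)); print('lip in',ray('wrist',[[294,123],[342,123],[297,243],[341,243]],10,C).round(1))
show(); T=tool();np.save('T6.npy',T);im=grab_frame('wrist');save(im,'w6.png');save(im,'w6c.png',(260,80,400,260),3.3)
```

```text
bar top [[423.4 283.   31. ]
 [448.6 284.5  31. ]
 [426.9 182.5  31. ]
 [457.6 184.2  31. ]]
lip in [[413.3 288.5  10. ]
 [456.3 291.1  10. ]
 [420.4 171.6  10. ]
 [464.5 174.   10. ]]
t 8.45 tcp [595.7   1.5 198.9] yaw 10.48 down [-0.001  0.002 -1.   ] F [-0.3 -0.2 -0.3] open 0.996 q [-0.    0.34  1.73  0.    1.07 -0.19]
```

View pics/w6.png

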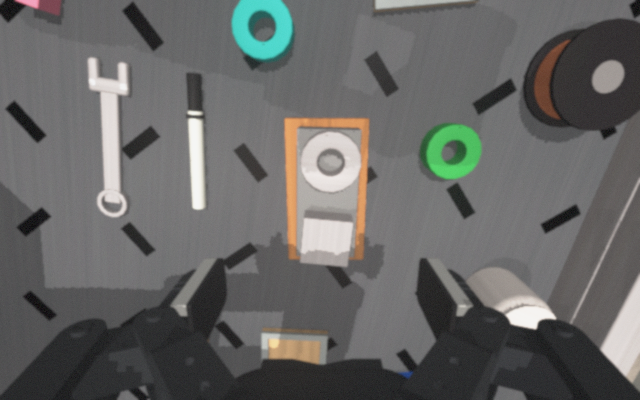

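View pics/w6c.png

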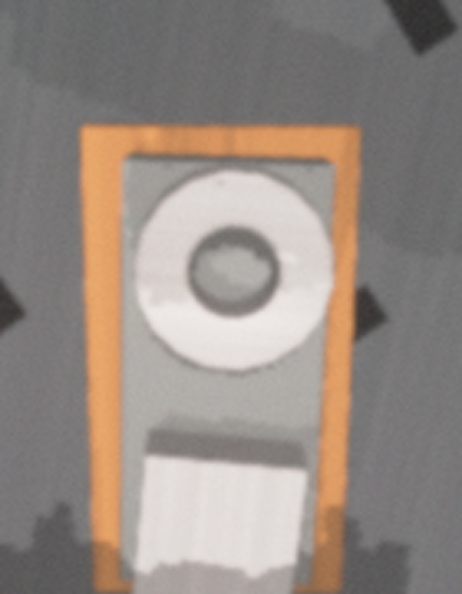

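Run:
```python
from h import *
im=cv2.imread('pics/w6.png')[:,:,::-1]; T=np.load('T6.npy'); C=cam('wrist',T)
g=cv2.cvtColor(im,cv2.COLOR_RGB2GRAY)
for t in (185,195,205):
    m=np.zeros(g.shape,np.uint8); m[125:200,295:368]=(g[125:200,295:368]>t)
    c=max(cv2.findContours(m,cv2.RETR_EXTERNAL,cv2.CHAIN_APPROX_NONE)[0],key=len)[:,0]
    w=ray('wrist',cv2.convexHull(c)[:,0],60,C)[:,:2].astype(np.float32); print('ring',cv2.minEnclosingCircle(w),cv2.minAreaRect(w))
print(g[200:270:3,324]); print(g[250,290:370:2])
```

```text
ring ((597.8552856445312, 24.402299880981445), 26.60222816467285) ((597.819580078125, 24.542827606201172), (51.28584671020508, 52.15193176269531), 56.46797180175781)
ring ((597.8807373046875, 24.648862838745117), 26.18365478515625) ((598.17138671875, 24.680164337158203), (51.30054473876953, 51.445106506347656), 63.56096267700195)
ring ((597.8688354492188, 24.59546661376953), 25.90515899658203) ((598.0260620117188, 24.910079956054688), (49.923919677734375, 50.0622444152832), 10.46518325805664)
[172 174 172 151 128 122 128 220 224 223 221 222 222 222 221 221 220 183
 165 165 165 159  91  90]
[125 130 130 117 143 178 219 219 216 196 203 207 195 177 188 190 203 209
 212 218 219 221 223 220 218 220 220 220 214 201 142 125 120 121 123 124
 120  99  93  92]
```

Run:
```python
from h import *
C=cam('wrist',np.load('T6.npy')); w=ray('wrist',[[304.5,217.9],[353,221.8]],60,C); print(w,np.linalg.norm(w[1]-w[0]),np.degrees(np.arctan2(*(w[1]-w[0])[[1,0]])))
plan([597.9,24.5,41],10.5)
```

```text
[[584.34142088 -30.00276749  60.        ]
 [628.84071222 -25.63603578  60.        ]] 44.71303250192685 5.604512056323085
shift [158.3   6.2 -21.8] turn [-0.  -0.1  0. ] dist 160.0 rows 3.0
```

Emit:
drive_tool(rows=[40,6,-22,0,0,0,100,90,6,-22,0,0,0,100,125,6,-22,0,0,0,100,146,6,-22,0,0,0,100,155,6,-22,0,0,0,100,159,6,-22,0,0,0,100,159,6,-22,0,0,0,100,159,6,-22,0,0,0,100])

```text
clock: 9.5
eef_pos: [598.3, 24.7, 41.2]
tcp_rot: [2.574, 1.569, 1.186]
contact_force: [0.7, -0.2, -0.1]
opening: 1.0
```

Run:
```python
from h import *
show(); save(grab_frame('wrist'),'w7.png'); plan([597.9,24.5,41],10.5)
```

```text
t 9.5 tcp [598.3  24.7  41.2] yaw 10.5 down [ 0.001  0.002 -1.   ] F [ 0.7 -0.2 -0.1] open 1.0 q [ 0.04  0.55  1.82  0.    0.77 -0.15]
shift [ 0.1 -0.3  0. ] turn [-0.  -0.1 -0.1] dist 0.0 rows 1.0
```

View pics/w7.png

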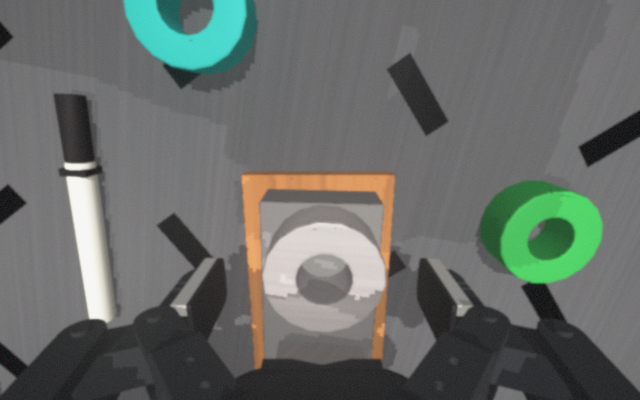

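Emit:
drive_tool(rows=[0,0,0,0,0,0,40,0,0,0,0,0,0,40,0,0,0,0,0,0,40,0,0,0,0,0,0,40,0,0,0,0,0,0,40], newtons=60)

```text
clock: 10.18
eef_pos: [598.8, 24.6, 42.1]
tcp_rot: [2.242, 1.568, 0.854]
contact_force: [-1.4, 0.6, 8.5]
opening: 0.601
```

Run:
```python
from h import *
show(); save(grab_frame('wrist'),'w8.png');plan([450.5,-236,100],10.5)
```

```text
t 10.18 tcp [598.8  24.6  42.1] yaw 10.48 down [ 0.002  0.002 -1.   ] F [-1.4  0.6  8.5] open 0.601 q [ 0.04  0.55  1.82  0.    0.77 -0.15]
shift [ -58.7 -193.   229.2] turn [-0.  -0.1 -0.1] dist 305.0 rows 5.0
```

View pics/w8.png

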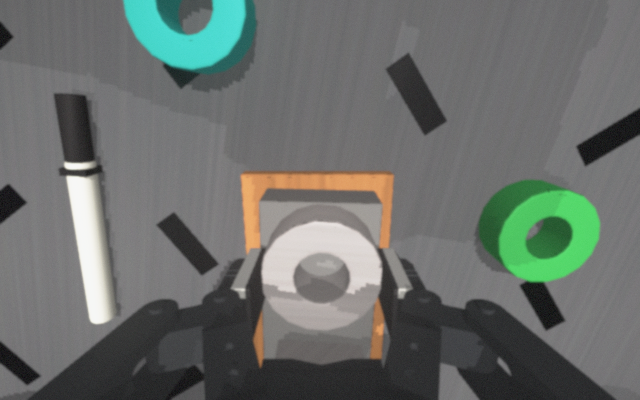

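Emit:
drive_tool(rows=[-6,0,0,0,0,0,40,-20,0,0,0,0,0,40,-45,0,0,0,0,0,40,-65,-20,25,0,0,0,40,-70,-60,70,0,0,0,40,-70,-97,115,0,0,0,40,-70,-135,160,0,0,0,40,-70,-170,200,0,0,0,40,-70,-190,225,0,0,0,40,-70,-193,229,0,0,0,40])

```text
clock: 11.48
eef_pos: [449.6, -237.4, 111.9]
tcp_rot: [2.103, 1.568, 0.712]
contact_force: [-0.8, -0.6, -3.4]
opening: 0.601
```

Run:
```python
from h import *
show(); np.save('T9.npy',tool());save(grab_frame('wrist'),'w9.png');plan([450.5,-236,16],10.5)
```

```text
t 11.47 tcp [ 449.6 -237.4  111.9] yaw 10.32 down [ 0.002  0.002 -1.   ] F [-0.8 -0.6 -3.4] open 0.601 q [-0.49  0.33  1.98  0.    0.83 -0.67]
shift [95.8  0.4 -0.7] turn [-0.1 -0.1 -0.1] dist 96.0 rows 2.0
```

View pics/w9.png

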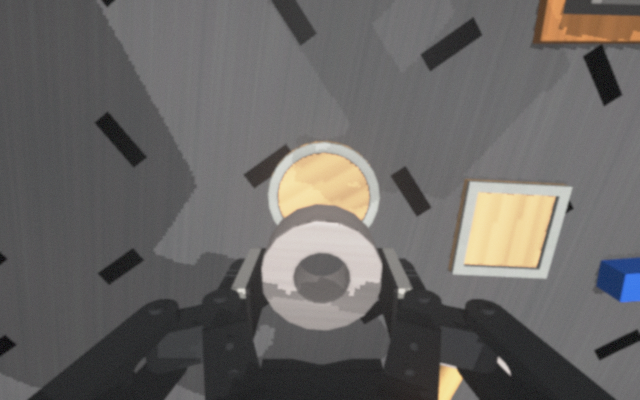

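Run:
```python
from h import *
C=cam('wrist',np.load('T9.npy'))
w=ray('wrist',[[269,195],[380,195],[325,142]],10,C)[:,:2]; print(w.round(1))
# circle through 3 pts
A=np.c_[2*w,np.ones(3)]; s=np.linalg.solve(A,(w**2).sum(1)); print('c',s[:2],np.sqrt(s[2]+s[0]**2+s[1]**2))
w=ray('wrist',[[470,180],[572,187],[548,279],[452,274]],10,C)[:,:2];print(w.round(1),w.mean(0),np.linalg.norm(w-np.roll(w,1,0),axis=1))
print('ring',ray('wrist',[[322,275]],129,C))
```

```text
[[ 407.8 -241.5]
 [ 492.9 -226. ]
 [ 443.3 -193.4]]
c [ 450.77060709 -236.08772852] 43.317597521235065
[[ 558.3 -202. ]
 [ 637.8 -193.2]
 [ 649.8 -272.8]
 [ 568.5 -282.6]] [ 603.58549741 -237.6630014 ] [81.28763513 79.96538949 80.42716142 81.97429805]
ring [[ 448.36918876 -235.97807265  129.        ]]
```

Nest centres agree with the top view to about 1 mm. I lower the ring.

Emit:
drive_tool(rows=[25,1,-1,0,0,0,40,55,1,-1,0,0,0,40,78,1,-1,0,0,0,40,90,1,-1,0,0,0,40,94,1,-1,0,0,0,40,96,1,-1,0,0,0,40,96,1,-1,0,0,0,40])

```text
clock: 12.4
eef_pos: [451.5, -235.8, 16.4]
tcp_rot: [1.821, 1.567, 0.431]
contact_force: [-1.0, 0.7, -3.2]
opening: 0.603
```

Run:
```python
from h import *
show(); save(grab_frame('wrist'),'w10.png')
```

```text
t 12.4 tcp [ 451.5 -235.8   16.4] yaw 10.37 down [ 0.003  0.001 -1.   ] F [-1.   0.7 -3.2] open 0.603 q [-0.49  0.49  2.03  0.    0.62 -0.67]
```

View pics/w10.png

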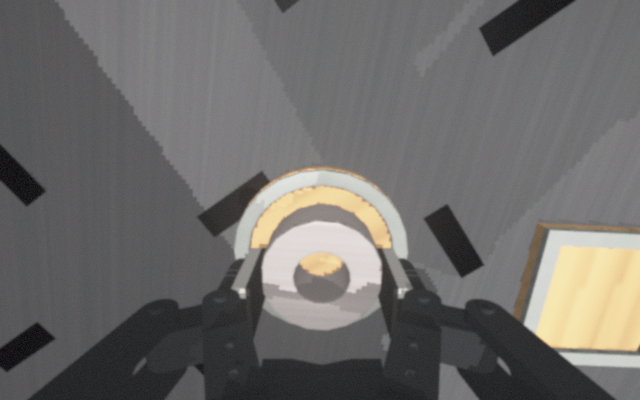

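Emit:
drive_tool(rows=[1,0,0,0,0,0,40,2,0,0,0,0,0,40,2.7,0,0,0,0,0,40,3.1,0,0,0,0,0,40])

```text
clock: 12.95
eef_pos: [451.4, -235.8, 13.3]
tcp_rot: [1.836, 1.567, 0.446]
contact_force: [0.3, -0.3, -4.1]
opening: 0.599
```

Emit:
drive_tool(rows=[0.5,0,0,0,0,0,40,1.0,0,0,0,0,0,40,1.4,0,0,0,0,0,40])

```text
clock: 13.32
eef_pos: [451.5, -235.8, 13.1]
tcp_rot: [1.841, 1.567, 0.451]
contact_force: [-5.6, 2.8, 22.3]
opening: 0.598
```

Emit:
drive_tool(rows=[-0.5,0,0,0,0,0,75,-0.5,0,0,0,0,0,80,-0.5,0,0,0,0,0,80,-15,0,0,0,0,0,90,-50,0,0,0,0,0,100,-100,0,0,0,0,0,100,-150,0,0,0,0,0,100,-160,0,0,0,0,0,100])

```text
clock: 14.32
eef_pos: [452.7, -237.0, 177.2]
tcp_rot: [1.215, 1.562, -0.174]
contact_force: [-0.6, -0.9, -0.7]
opening: 1.0
```

Run:
```python
from h import *
show(); T=tool();np.save('T11.npy',T);save(grab_frame('wrist'),'w11.png');plan([608,-35,190],5.6)
```

```text
t 14.32 tcp [ 452.7 -237.   177.2] yaw 10.37 down [ 0.009 -0.002 -1.   ] F [-0.6 -0.9 -0.7] open 1.0 q [-0.49  0.24  1.93  0.    0.96 -0.67]
shift [ -12.4  189.5 -170.4] turn [ 4.8  0.1 -0.4] dist 255.0 rows 5.0
```

View pics/w11.png

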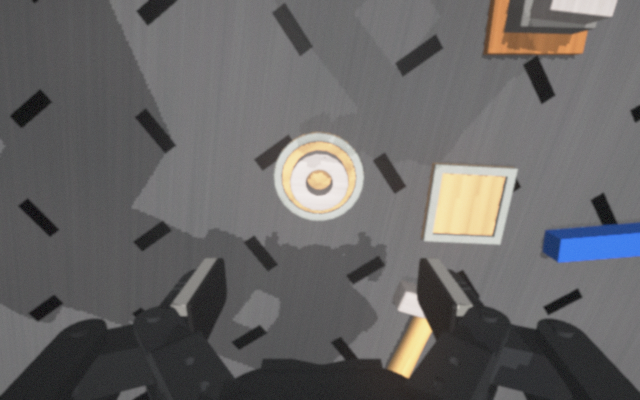

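Emit:
drive_tool(rows=[-5,45,-40,1,0,-0.4,100,-12,90,-80,3,0,-0.4,100,-12,135,-120,4.8,0,-0.4,100,-12,175,-157,4.8,0,-0.4,100,-12,189,-170,4.8,0,-0.4,100,-12,189,-170,4.8,0,-0.4,100,-12,189,-170,4.8,0,-0.4,100])

```text
clock: 15.25
eef_pos: [606.3, -36.6, 188.9]
tcp_rot: [-0.532, 1.568, -2.007]
contact_force: [0.3, 0.5, -0.1]
opening: 1.006
```

Run:
```python
from h import *
show(); T=tool();np.save('T12.npy',T);im=grab_frame('wrist');save(im,'w12.png');save(im,'w12c.png',(250,90,390,270),3.3)
g=cv2.cvtColor(im,cv2.COLOR_RGB2GRAY);C=cam('wrist',T)
for t in (185,195,205):
    m=np.zeros(g.shape,np.uint8); m[130:270,280:380]=(g[130:270,280:380]>t)
    c=max(cv2.findContours(m,cv2.RETR_EXTERNAL,cv2.CHAIN_APPROX_NONE)[0],key=cv2.contourArea)[:,0]
    w=ray('wrist',c,60,C)[:,:2].astype(np.float32); print(c.min(0),c.max(0),cv2.minAreaRect(w))
```

```text
t 15.25 tcp [606.3 -36.6 188.9] yaw 5.53 down [-0.001 -0.002 -1.   ] F [ 0.3  0.5 -0.1] open 1.006 q [-0.06  0.37  1.71 -0.    1.06 -0.16]
[297 180] [350 229] ((607.7617797851562, -50.56027603149414), (46.474483489990234, 44.98371124267578), 5.533458232879639)
[298 180] [350 229] ((608.2969970703125, -50.46430587768555), (44.82707214355469, 45.26560592651367), 4.2927727699279785)
[298 180] [349 229] ((608.0509033203125, -50.505104064941406), (44.330142974853516, 44.275672912597656), 4.292682647705078)
```

View pics/w12c.png

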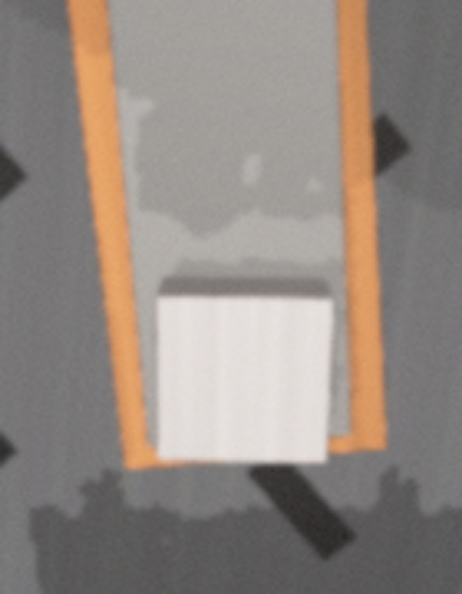

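Run:
```python
from h import *
plan([608.1,-50.5,41],5.2)
```

```text
shift [148.2   0.4  13.5] turn [0.3 0.1 0. ] dist 149.0 rows 3.0
```

Emit:
drive_tool(rows=[35,0,14,0.3,0,0,100,80,0,14,0.3,0,0,100,115,0,14,0.3,0,0,100,135,0,14,0.3,0,0,100,144,0,14,0.3,0,0,100,148,0,14,0.3,0,0,100,148,0,14,0.3,0,0,100])

```text
clock: 16.18
eef_pos: [608.3, -51.1, 42.0]
tcp_rot: [0.226, 1.568, -1.254]
contact_force: [-0.0, 0.0, 1.0]
opening: 1.002
```

Run:
```python
from h import *
show(); save(grab_frame('wrist'),'w13.png')
```

```text
t 16.18 tcp [608.3 -51.1  42. ] yaw 5.2 down [ 0.001 -0.002 -1.   ] F [-0.  0.  1.] open 1.002 q [-0.09  0.56  1.8  -0.    0.79 -0.17]
```

View pics/w13.png

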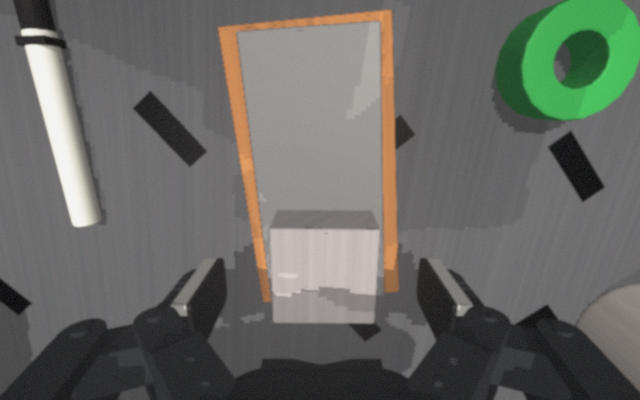

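Square is centred between the pads (columns 270–379). Closing.

Emit:
drive_tool(rows=[0,0,0,0,0,0,35,0,0,0,0,0,0,35,0,0,0,0,0,0,35,0,0,0,0,0,0,35,0,0,0,0,0,0,35], newtons=60)

```text
clock: 16.85
eef_pos: [609.0, -51.1, 43.0]
tcp_rot: [0.63, 1.568, -0.85]
contact_force: [-1.4, 0.6, 7.2]
opening: 0.519
```

Run:
```python
from h import *
show(); plan([604,-237.5,112],7.0)
```

```text
t 16.85 tcp [609.  -51.1  43. ] yaw 5.21 down [ 0.002 -0.002 -1.   ] F [-1.4  0.6  7.2] open 0.519 q [-0.08  0.56  1.79 -0.    0.79 -0.17]
shift [-68.5 -21.8 185.4] turn [-1.8  0.2 -0.1] dist 199.0 rows 4.0
```

Emit:
drive_tool(rows=[-6,0,0,0,0,0,35,-20,0,0,0,0,0,35,-45,0,0,0,0,0,35,-65,-3,25,0,0,0,35,-69,-8,65,-0.5,0,0,35,-69,-13,110,-1,0,0,35,-69,-18,155,-1.8,0,0,35,-69,-21,180,-1.8,0,0,35,-69,-22,185,-1.8,0,0,35,-69,-22,185,-1.8,0,0,35])

```text
clock: 18.1
eef_pos: [603.5, -236.6, 112.5]
tcp_rot: [0.626, 1.568, -0.823]
contact_force: [-0.5, 0.9, -4.6]
opening: 0.523
```

Run:
```python
from h import *
show(); np.save('T14.npy',tool());save(grab_frame('wrist'),'w14.png');plan([604,-237.5,16.5],7.0)
```

```text
t 18.1 tcp [ 603.5 -236.6  112.5] yaw 6.98 down [ 0.002 -0.002 -1.   ] F [-0.5  0.9 -4.6] open 0.523 q [-0.38  0.51  1.68 -0.    0.95 -0.5 ]
shift [96.   0.1  1.2] turn [ 0.   0.1 -0.1] dist 96.0 rows 2.0
```

View pics/w14.png

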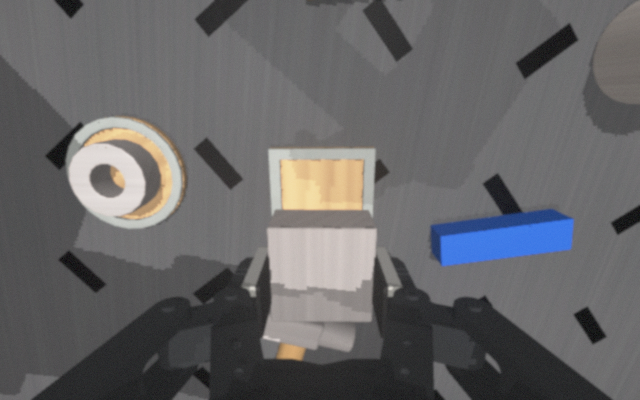

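Run:
```python
from h import *
C=cam('wrist',np.load('T14.npy')); u=np.array([-np.sin(np.radians(7)),np.cos(np.radians(7))])
w=ray('wrist',[[268.5,149],[375.5,149]],10,C)[:,:2];print('nest',w.mean(0)-40*u,w)
w=ray('wrist',[[272,211],[374,211]],104.5,C)[:,:2];print('sq',w.mean(0)-23*u,w)
```

```text
nest [ 603.07447393 -237.90359392] [[ 558.43976631 -203.04883123]
 [ 637.95963408 -193.35466448]]
sq [ 603.27075484 -237.32626221] [[ 575.77780832 -217.50591155]
 [ 625.15771156 -211.4894899 ]]
```

Emit:
drive_tool(rows=[25,0,1,0,0,0,35,55,0,1,0,0,0,35,78,0,1,0,0,0,35,90,0,1,0,0,0,35,94,0,1,0,0,0,35,96,0,1,0,0,0,35,96,0,1,0,0,0,35])

```text
clock: 19.02
eef_pos: [604.3, -237.4, 17.2]
tcp_rot: [0.769, 1.567, -0.679]
contact_force: [-0.4, 0.2, -3.7]
opening: 0.52
```

Run:
```python
from h import *
show(); save(grab_frame('wrist'),'w15.png')
```

```text
t 19.02 tcp [ 604.3 -237.4   17.2] yaw 7.02 down [ 0.003 -0.002 -1.   ] F [-0.4  0.2 -3.7] open 0.52 q [-0.38  0.64  1.71 -0.    0.78 -0.5 ]
```

View pics/w15.png

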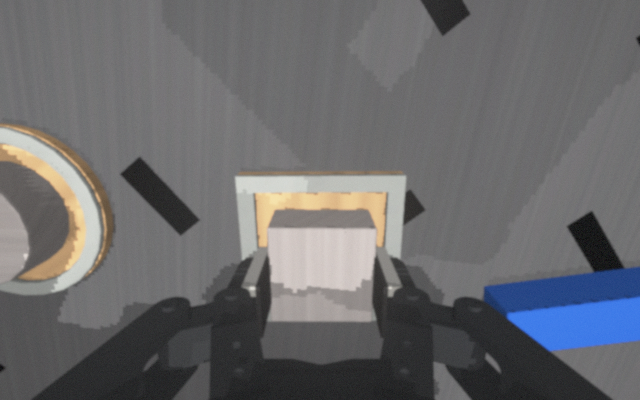

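Emit:
drive_tool(rows=[1,0,0,0,0,0,35,2,0,0,0,0,0,35,3,0,0,0,0,0,35,3.5,0,0,0,0,0,35])

```text
clock: 19.58
eef_pos: [604.4, -237.5, 14.1]
tcp_rot: [0.758, 1.567, -0.69]
contact_force: [-2.6, 0.5, 4.7]
opening: 0.523
```

Emit:
drive_tool(rows=[0.4,0,0,0,0,0,35,0.4,0,0,0,0,0,70,0,0,0,0,0,0,75,0,0,0,0,0,0,75,-15,0,0,0,0,0,85,-50,0,0,0,0,0,100,-100,0,0,0,0,0,100,-150,0,0,0,0,0,100,-160,0,0,0,0,0,100])

```text
clock: 20.7
eef_pos: [606.1, -238.0, 179.3]
tcp_rot: [0.975, 1.56, -0.473]
contact_force: [0.4, 0.4, 0.4]
opening: 1.005
```

Run:
```python
from h import *
show(); T=tool();np.save('T16.npy',T);save(grab_frame('wrist'),'w16.png');plan([603,5,190],10.5)
```

```text
t 20.7 tcp [ 606.1 -238.   179.3] yaw 7.02 down [ 0.01  -0.005 -1.   ] F [0.4 0.4 0.4] open 1.005 q [-0.38  0.44  1.63 -0.    1.06 -0.5 ]
shift [ -12.6   27.2 -241.3] turn [-3.5  0.3 -0.4] dist 243.0 rows 4.0
```

View pics/w16.png

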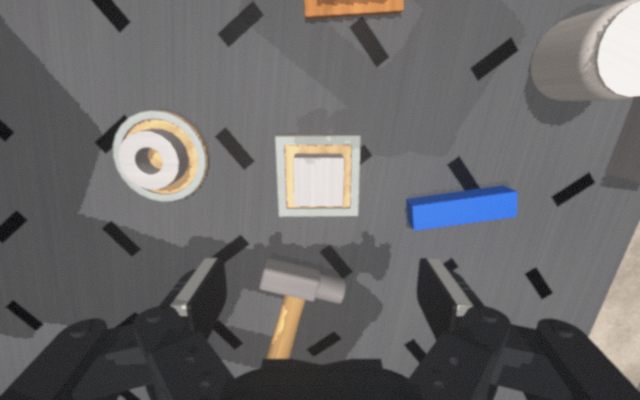

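Emit:
drive_tool(rows=[-5,5,-50,-1,0,-0.4,100,-12,12,-110,-2,0,-0.4,100,-12,20,-170,-3,0,-0.4,100,-12,25,-225,-3.5,0,-0.4,100,-12,27,-241,-3.5,0,-0.4,100,-12,27,-241,-3.5,0,-0.4,100,-12,27,-241,-3.5,0,-0.4,100])

```text
clock: 21.62
eef_pos: [602.8, 3.5, 189.1]
tcp_rot: [-0.071, 1.565, -1.459]
contact_force: [0.8, -0.5, 0.0]
opening: 0.999
```

Run:
```python
from h import *
show(); T=tool();np.save('T17.npy',T);im=grab_frame('wrist');save(im,'w17.png');save(im,'w17c.png',(250,80,400,290),2.8)
h=cv2.cvtColor(im,cv2.COLOR_RGB2HSV);C=cam('wrist',T)
m=np.zeros((400,640),np.uint8); m[90:300,260:400]=((h[...,0]<22)&(h[...,1]>90)&(h[...,2]>70))[90:300,260:400]
c=max(cv2.findContours(m,cv2.RETR_EXTERNAL,cv2.CHAIN_APPROX_NONE)[0],key=cv2.contourArea)
p=np.zeros_like(m);cv2.fillPoly(p,[cv2.convexHull(c)],1); m2=((p>0)&(h[...,1]<50)).astype(np.uint8)
m2=cv2.morphologyEx(m2,cv2.MORPH_OPEN,np.ones((3,3)))
c2=max(cv2.findContours(m2,cv2.RETR_EXTERNAL,cv2.CHAIN_APPROX_NONE)[0],key=cv2.contourArea)[:,0]
print('board',cv2.minAreaRect(ray('wrist',c[:,0],10,C)[:,:2].astype(np.float32)))
print('plate',c2.min(0),c2.max(0),cv2.minAreaRect(ray('wrist',c2,35,C)[:,:2].astype(np.float32)))
```

```text
t 21.62 tcp [602.8   3.5 189.1] yaw 10.47 down [ 0.001 -0.006 -1.   ] F [ 0.8 -0.5  0. ] open 0.999 q [ 0.01  0.36  1.72 -0.01  1.06 -0.17]
board ((602.5751953125, -17.01403045654297), (85.16630554199219, 155.43186950683594), 10.254130363464355)
plate [288 127] [353 260] ((602.2322387695312, -12.219253540039062), (58.76395797729492, 130.1980438232422), 9.10573673248291)
```

View pics/w17c.png

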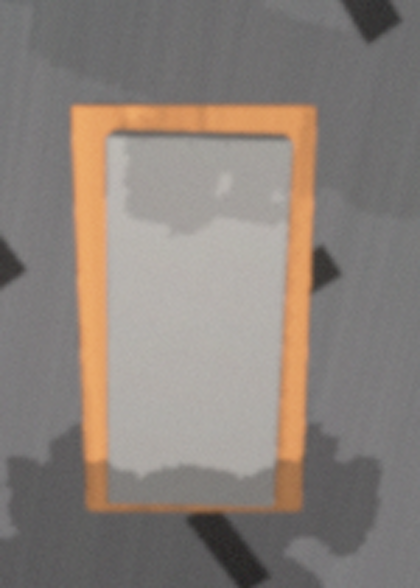

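Run:
```python
from h import *
plan([602.5,-12.8,17],9.0)
```

```text
shift [172.3  -3.2  14.7] turn [1.4 0.3 0. ] dist 173.0 rows 3.0
```

Emit:
drive_tool(rows=[40,-3,15,1.4,0.3,0,100,90,-3,15,1.4,0.3,0,100,130,-3,15,1.4,0.3,0,100,155,-3,15,1.4,0.3,0,100,166,-3,15,1.4,0.3,0,100,171,-3,15,1.4,0.3,0,100,172,-3,15,1.4,0.3,0,100])

```text
clock: 22.55
eef_pos: [603.3, -13.4, 17.9]
tcp_rot: [0.78, 1.57, -0.633]
contact_force: [-0.6, -0.9, 0.2]
opening: 1.003
```

Run:
```python
from h import *
show(); save(grab_frame('wrist'),'w18.png');plan([602.5,-12.8,17],9.0)
```

```text
t 22.55 tcp [603.3 -13.4  17.9] yaw 9.01 down [ 0.001 -0.001 -1.   ] F [-0.6 -0.9  0.2] open 1.003 q [-0.02  0.59  1.82 -0.    0.73 -0.18]
shift [ 1.  -0.8 -0.6] turn [ 0.   0.1 -0.1] dist 1.0 rows 1.0
```

View pics/w18.png

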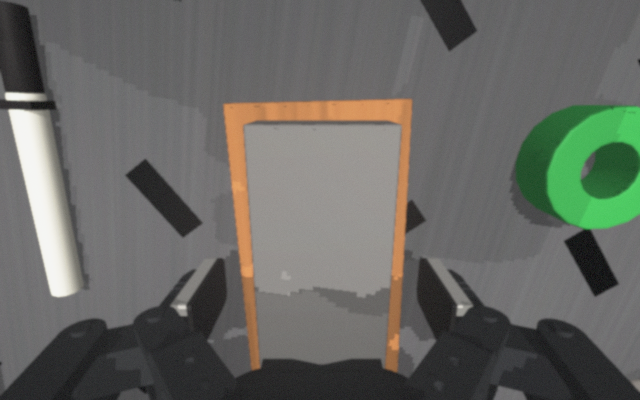

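Emit:
drive_tool(rows=[0.5,0.5,0,0,0,0,45,0.5,0.5,0,0,0,0,45,0.5,0.5,0,0,0,0,45,0.5,0.5,0,0,0,0,45,0.5,0.5,0,0,0,0,45], newtons=80)

```text
clock: 23.22
eef_pos: [604.5, -13.2, 18.9]
tcp_rot: [1.118, 1.568, -0.295]
contact_force: [-1.9, -2.0, 9.3]
opening: 0.675
```

Run:
```python
from h import *
show(); plan([639.7,254.2,88],15.3)
```

```text
t 23.23 tcp [604.5 -13.2  18.9] yaw 9.03 down [ 0.003 -0.001 -1.   ] F [-1.9 -2.   9.3] open 0.675 q [-0.02  0.59  1.82 -0.    0.73 -0.18]
shift [ -69.2   76.9 -258.4] turn [-6.3  0.1 -0.1] dist 278.0 rows 5.0
```

Emit:
drive_tool(rows=[-6,0,0,0,0,0,45,-20,0,0,0,0,0,45,-45,0,0,0,0,0,45,-65,10,-30,-1,0,0,45,-70,25,-80,-2,0,0,45,-70,39,-130,-3.5,0,0,45,-70,54,-180,-5,0,0,45,-70,68,-228,-6.3,0,0,45,-70,76,-252,-6.3,0,0,45,-70,77,-258,-6.3,0,0,45])

```text
clock: 24.48
eef_pos: [639.9, 255.2, 89.1]
tcp_rot: [1.032, 1.568, -0.269]
contact_force: [-0.5, -0.8, -4.3]
opening: 0.674
```

Run:
```python
from h import *
show(); np.save('T19.npy',tool());save(grab_frame('wrist'),'w19.png');plan([639.7,254.2,17.5],15.3)
```

```text
t 24.48 tcp [639.9 255.2  89.1] yaw 15.42 down [ 0.003 -0.001 -1.   ] F [-0.5 -0.8 -4.3] open 0.674 q [ 0.38  0.59  1.59 -0.    0.95  0.11]
shift [71.4 -0.3  0.4] turn [ 0.1  0.1 -0.1] dist 71.0 rows 2.0
```

View pics/w19.png

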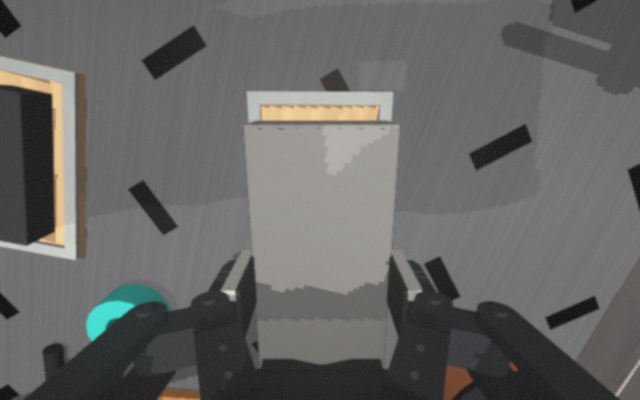

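Run:
```python
from h import *
C=cam('wrist',np.load('T19.npy')); a=np.radians(15.3);u=np.array([-np.sin(a),np.cos(a)])
w=ray('wrist',[[247,92],[392,92]],10,C)[:,:2];print('nest',w.mean(0)-82*u,np.linalg.norm(w[1]-w[0]),np.degrees(np.arctan2(*(w[1]-w[0])[::-1])))
w=ray('wrist',[[246,125],[399,125]],105.2,C)[:,:2];print('plate',w.mean(0)-65*u,np.linalg.norm(w[1]-w[0]))
```

```text
nest [638.30898695 251.63303631] 93.41361643492141 15.39494379976487
plate [638.91479259 255.11575789] 57.94912100228802
```

Emit:
drive_tool(rows=[20,0,2,0,0,0,45,42,0,2,0,0,0,45,58,0,2,0,0,0,45,66,0,2,0,0,0,45,70,0,2,0,0,0,45,71,0,2,0,0,0,45,71,0,2,0,0,0,45])

```text
clock: 25.4
eef_pos: [640.7, 252.9, 18.4]
tcp_rot: [1.123, 1.567, -0.179]
contact_force: [0.1, 0.2, -5.3]
opening: 0.676
```

Run:
```python
from h import *
show(); save(grab_frame('wrist'),'w20.png')
```

```text
t 25.4 tcp [640.7 252.9  18.4] yaw 15.4 down [ 0.003 -0.001 -1.   ] F [ 0.1  0.2 -5.3] open 0.676 q [ 0.37  0.68  1.62 -0.    0.84  0.11]
```

View pics/w20.png

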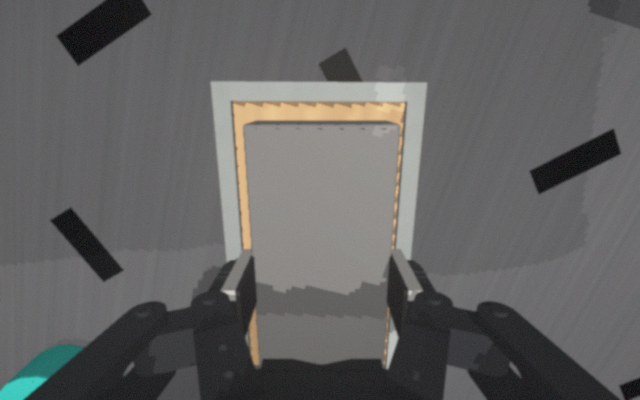

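Emit:
drive_tool(rows=[1,-1.3,0,0,0,0,45,2,-1.3,0,0,0,0,45,3,-1.3,0,0,0,0,45,3.5,-1.3,0,0,0,0,45])

```text
clock: 25.95
eef_pos: [639.4, 252.6, 15.0]
tcp_rot: [1.106, 1.567, -0.196]
contact_force: [-1.5, -0.5, -0.8]
opening: 0.677
```

Emit:
drive_tool(rows=[0.7,0,0,0,0,0,45,0.7,0,0,0,0,0,80,0,0,0,0,0,0,90,0,0,0,0,0,0,90,-15,0,0,0,0,0,95,-50,0,0,0,0,0,100,-100,0,0,0,0,0,100,-150,0,0,0,0,0,100,-170,0,0,0,0,0,100])

```text
clock: 27.08
eef_pos: [640.5, 253.3, 189.8]
tcp_rot: [1.468, 1.562, 0.165]
contact_force: [0.3, 0.1, -0.4]
opening: 0.997
```

Run:
```python
from h import *
show(); np.save('T21.npy',tool());save(grab_frame('wrist'),'w21.png')
save(grab_frame('top'),'t21.png'); save(grab_frame('scene'),'s21.png')
```

```text
t 27.07 tcp [640.5 253.3 189.8] yaw 15.39 down [ 0.009  0.001 -1.   ] F [ 0.3  0.1 -0.4] open 0.997 q [ 0.38  0.48  1.53 -0.    1.12  0.11]
```

View pics/w21.png

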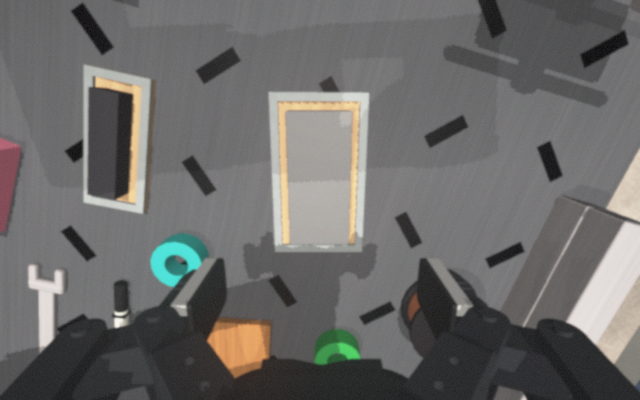

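View pics/s21.png

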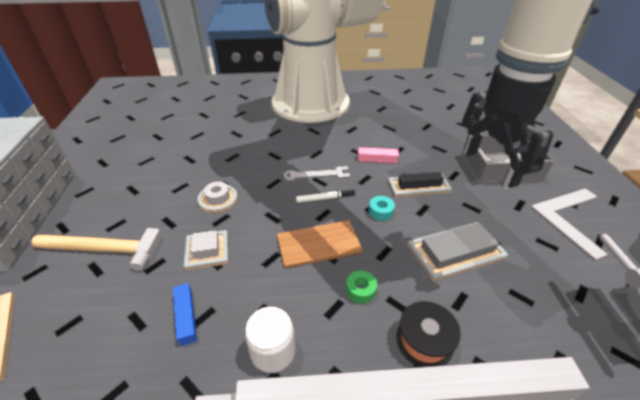

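Run:
```python
from h import *
im=cv2.imread('pics/w21.png')[:,:,::-1]; save(im,'w21c.png',(255,80,385,265),3.2)
C=cam('wrist',np.load('T21.npy')); a=np.radians(15.4);A=np.array([[np.cos(a),np.sin(a)],[-np.sin(a),np.cos(a)]])
f=lambda p,z:((ray('wrist',p,z,C)[:,:2]-[640,253])@A.T).round(1)
print('plate top',f([[286,110],[352,110],[288,243],[350,243]],31).tolist())
print('lip outer',f([[268,93],[369,93],[276,251],[362,251]],10).tolist())
im=cv2.imread('pics/t21.png')[:,:,::-1]; save(im,'t21c.png',(160,100,460,270),2.6)
```

```text
plate top [[-30.8, 65.7], [27.9, 65.6], [-33.0, -63.1], [29.3, -63.4]]
lip outer [[-49.2, 80.4], [45.5, 80.4], [-48.5, -82.1], [44.8, -82.5]]
```

View pics/w21c.png

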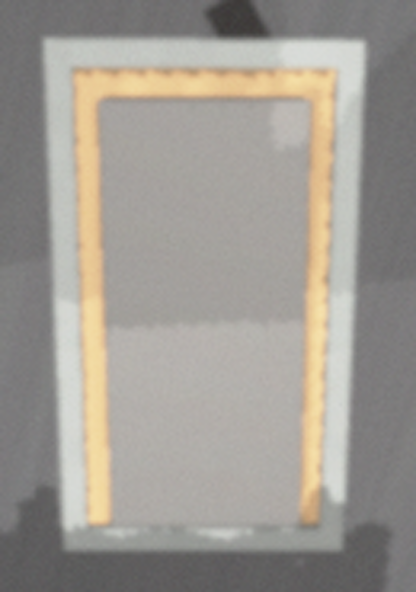

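View pics/t21c.png

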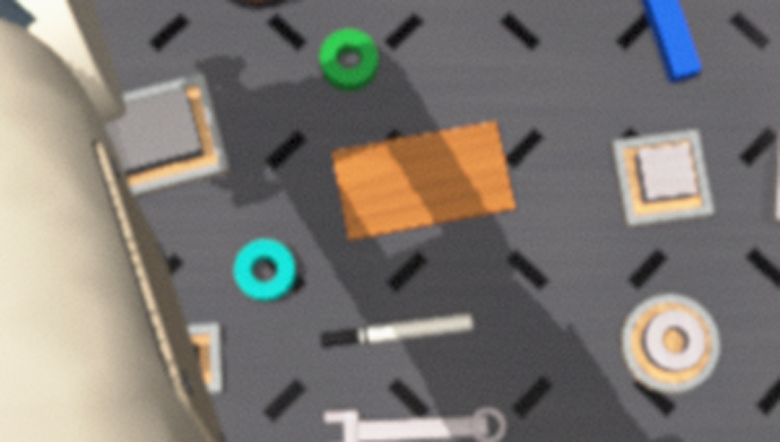

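```bash
python3 -c "
from rig import sign_off,r; print(sign_off(), r.sense()['clock'])"
```

```text
the job is handed in; nothing more can be done
the job is handed in; nothing more can be done
```

I took the stack apart from the top down and laid each blank in its own nest. The order was bar, ring, square, then base plate, and the job was handed in at about 27 s with the gripper raised and empty.

- **Setting down:** I lowered each blank to about 3 mm above the floor, then in small steps before opening. The force rose clearly for the bar, ring and square, with a highest reading of about 22 N, on the ring. For the plate the last reading was only the lifted weight coming off (−5.3 to −0.8 N). I moved it down another 0.7 mm and opened without reading the force again.
- **Last checks:** The wrist pictures taken after each release show every blank flat inside its lip. I measured two of them. The plate's centre is within about 2 mm of its pocket's, and the bar clears its lip by about 6 to 11 mm. The ring and square I judged only by eye.
- **Disagreements:** The top and wrist cameras differed by up to about 3 mm on the bar and plate nest positions, within the 9 mm of play, so I used values in between. In the final top view the arm hid most of the bar nest and part of the plate nest, so those two rest on the wrist and scene pictures.
- **Look-alikes:** The green and turquoise rings and the blue and pink bars were not touched.

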